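Put right a wrongly packed craft-stall case

TASK

The wooden case should be packed as the layout strip in front of it shows: each compartment holds the piece whose silhouette lies before it. Open the lid fully, take out the one piece that is in the wrong compartment and lay it flat in the returns tray beside the stray piece already there, then lay the missing dumbbell-shaped piece flat in the emptied compartment. Leave the lid standing open for the visitors. All other pieces stay packed or in the tray as they are; do not knock over or push about the jar, the tape roll and the log.

Things in the scene. Friction and masses are not known exactly. Their poses are not given: they have to be found in the camera images.
- case: fixed wooden case, 170 (x) x 284 (y) x 55 mm high, walls 5 mm, floor 6 mm thick; origin under its centre at table height, +x to the hinge side, away from the robot. Three compartments side by side along y, 160 x 88 mm each, centres at y = +93, 0, -93 mm; dividers 5 mm thick, tops 26 mm above the table. A 4 mm board runs 130 mm forward from its front wall and carries the layout strip.
- lid (a joint): hinge angle of the case's lid, rad: 0 shut, growing as its front edge rises, stop at 1.75 (leaning a little past upright, away from the robot). Stiff: the lid stays where it is left; about 3 N at the handle moves it. It may start ajar. Lid 8 mm thick, 0.25 kg.
- lid_handle (a point): middle of the handle: a round steel bar, 10 mm diameter, 100 mm long, parallel to the case's y, on two legs 45 mm out from the lid's front edge in the lid's plane (gap between bar and lid 40 mm deep, 90 mm wide). 59 mm above the table when shut. It can turn between the fingers while the tool keeps pointing down. Its axes turn with the lid.
- lid_hinge (a point): centre of the lid's hinge line, which is parallel to the case's y, at the case's far (+x) top edge; the handle bar swings about it at 215 mm radius.
- mark_bar: flat dark-wood half-size silhouette of the straight bar piece (60 mm long, top 8 mm above the table), fixed on the kraft layout strip in front of the case: that piece belongs in the compartment straight behind it. Origin under the silhouette's centre at table height; axes parallel to the case's. Its compartment's centre is 180 mm along its +x.
- mark_tee: flat dark-wood half-size silhouette of the T-shaped piece (60 mm long, top 8 mm above the table), fixed on the kraft layout strip in front of the case: that piece belongs in the compartment straight behind it. Origin under the silhouette's centre at table height; axes parallel to the case's. Its compartment's centre is 180 mm along its +x.
- mark_dumbbell: flat dark-wood half-size silhouette of the dumbbell-shaped piece (60 mm long, top 8 mm above the table), fixed on the kraft layout strip in front of the case: that piece belongs in the compartment straight behind it. Origin under the silhouette's centre at table height; axes parallel to the case's. Its compartment's centre is 180 mm along its +x.
- tray: the returns tray: fixed open tray, 180 (x) x 210 (y) mm, rim 32 mm high, walls 5 mm, inner floor 6 mm above the table; origin at the centre of its underside at table height. It stands left or right of the case. One stray piece already lies on the floor in its +y half, parallel to x; the -y half is free.
- bar_1: straight bar piece. Pale wood, 40 mm high, 120 mm long (its x), about 0.1 kg; origin at the centre of its underside. Pinch it across its y at the origin, where it is 32 mm wide.
- bar_2: straight bar piece, the same as bar_1. Pale wood, 40 mm high, 120 mm long (its x), about 0.1 kg; origin at the centre of its underside. Pinch it across its y at the origin, where it is 32 mm wide.
- tee_1: T-shaped piece: stem 90 mm long, 28 mm wide, and a cross-head 30 mm long, 64 mm wide at its +x end. Pale wood, 40 mm high, 120 mm long (its x), about 0.1 kg; origin at the centre of its underside. Pinch it across its y at the origin, where it is 28 mm wide.
- tee_2: T-shaped piece, the same as tee_1: stem 90 mm long, 28 mm wide, cross-head 30 mm long, 64 mm wide at its +x end. Pale wood, 40 mm high, 120 mm long (its x), about 0.1 kg; origin at the centre of its underside. Pinch it across its y at the origin, where it is 28 mm wide.
- dumbbell: the missing piece, dumbbell-shaped: a 70 mm long, 28 mm wide middle between two ends each 25 mm long, 56 mm wide. It starts on the 2 mm cork mat across the case from the tray. Pale wood, 40 mm high, 120 mm long (its x), about 0.1 kg; origin at the centre of its underside. Pinch it across its y at the origin, where it is 28 mm wide.
- glue_jar: bystander: white jar, 60 mm diameter, 95 mm high, standing loose behind the cork mat; origin at the centre of its underside.
- tape_roll: bystander: flat-lying roll, 84 mm diameter, 24 mm high, loose in front of the cork mat; origin at the centre of its underside.
- log: bystander: upright dark branch piece, 52 mm diameter, 88 mm high, standing loose behind the returns tray; origin at the centre of its underside.
Not all that is in view belongs to the job. What is shaped like the dumbbell but turquoise or yellow is not meant. What is shaped like the bar_1 but blue is not meant.

How it is judged:
By the outcome, as a careful person would: the job done as asked, in the order asked, and still so for the second after the job is handed in, with the robot touching nothing.
It also fails if it takes over 72 s, if anything falls off the work surface, if the arm or the gripper's body presses on something with over 40 N, if the wrist force passes 120 N, or if a joint passes its speed limit or range.

ROBOT

A 6-joint arm with a two-finger parallel gripper is mounted at the origin on the work surface. World frame = base frame: x ahead of the robot, y to its left, z up, the work surface at z = 0. Lengths are in mm, angles in rad, forces in N, time in s.
With the tool pointing down it reaches from about 325 to 750 mm from the base axis. Payload 7.6 kg.
Tool frame: the origin (TCP) lies between the finger pads; the fingertips stand robot.nose_length ahead of it and the grasp point (between the pads) lies 11 mm behind it (robot.nose_length is the distance from the TCP to the fingertips, in mm); y points along the fingers, x is the direction in which the jaws open and shut, and the axes are right-handed (so a half turn about y gives the same grasp; the last joint's range is limited). The gripper opens to 85 mm and grips with 20 to 120 N. Pads are 22 mm wide; open, the fingers measure 114 mm over their backs; the gripper's body (76 mm by 85 mm) begins 54 mm behind the grasp point. The pads swing forward as they close: fully open they stand 13 mm farther back than shut.
Start: joints at [-1.201, 0.052, 1.401, -0, 1.689, -0.07], TCP at [223.549, -475.048, 239.323] pointing down, gripper open.
Joint ranges: [-2.9, 2.9], [-0.91, 2.17], [0.12, 2.37], [-1.06, 4.2], [0.26, 2.73], [-2.93, 2.93]. Speed limits (rad/s): [2.57, 2.57, 3.01, 3.14, 3.14, 3.14].

INTERFACE

Orientations are given as a unit quaternion [x, y, z, w].
In Python, from rig import monitor, vision, ticket, robot gives the robot as it stands.
- The arm moves only by the tool apply_moves, never from a script. Its argument "deltas" is text: rows parted by semicolons, each of 7 numbers parted by spaces: the shift along the world's x, y, z in m, then the turn, a rotation vector about the world's x, y, z in units of 10 degrees (1.0 is 10 degrees), then the opening in per cent of the stroke, from 0 (shut) to 100 (fully open). In form: x y z wx wy wz gripper; .... A call has 1 to 5 rows; each row is the pose to reach, as a shift and turn from the pose commanded when the call began; what a row does not reach only later rows make up. A row lasts 1/8 s, in which the tool goes at most 62.5 mm and 10.7 degrees, less where a joint would pass 70% of its speed; a pose out of reach is approached as far as the arm can. A call with a gripper value outside its range is refused whole. The fingers move at their own pace and stop on an object; the grip force is fixed at half the most. Time passes only in rows, so rows that repeat a pose let the fingers close. It gives the time, the measured TCP pose, the force and the opening at its end, in the units of the state.
- monitor.observe(): the state, without advancing time (a new reading comes with each control period).
- vision.grab_frame(name): name is "scene" or "side" or "wrist"; returns (picture, depth): 400x640x3 uint8, red, green, blue; 400x640 float32, mm along the optical axis (not along the pixel's ray), 0 where there is no reading.
- vision.calibration(name): a dict with "vertical_fov" (degrees; the focal length in pixels is half the picture's height over the tangent of half this angle, whatever the lens; pixels are square), "cx", "cy" (the principal point, pixels), "R" (3x3) and "t" (3): a world point X has camera coordinates R X + t; the wrist camera has in their place "hand_eye" (4x4, takes a point from camera to tool coordinates, whose origin is the TCP and whose axes are the tool frame's). Camera axes: x right, y down, z forward; pixel columns grow to the right and rows downward; lengths in mm; the calibration is good to about 2 mm. A picture is of the moment at which its call begins: read the wrist's pose just before it. calibration takes no time and is no camera call.
- ticket.hand_in(): hands the job in, once; it reports no verdict.
The state is a dict: "time": time; "q": joint angles; "qvel": joint speeds; "effort": joint torques, N m; "ee_pos": TCP position; "orientation": TCP orientation; "force": force on the tool from outside, world axes, zero at the start; "ft_torque": the same for the moment, N m; "opening": finger opening in mm.
Only numpy, scipy, OpenCV 4.12 (cv2) and the standard library are available. Lean on these libraries where they do the work, as an engineer would, in place of code of your own. Each camera call takes 0.05 s, during which the arm holds its last target.

## Working session

There is one attempt and no reset: what is moved stays moved. The work goes in short steps, Python scripts to look and compute and a tool call to move; the robot and the scene stay as the last step left them, time stands still between calls to the robot, and variables do not carry over. Pictures are saved under pics/ and viewed, and the job is handed in when it is done.

Besides the shell and the picture viewer there is one more tool, called after ">>>" as name(argument=value, ...) on one line, values as JSON. apply_moves: Moves the arm, as the interface text tells. Its arguments: {"type":"object","properties":{"deltas":{"type":"string"}},"required":["deltas"]}

```bash
ls; mkdir -p pics; python3 - <<'E'
from rig import monitor, vision, ticket, robot
import cv2,numpy as np
print(monitor.observe()); print(robot.nose_length)
for n in ["scene","side","wrist"]:
    p,d=vision.grab_frame(n); cv2.imwrite(f"pics/{n}0.png",p[:,:,::-1]); np.save(f"{n}0.npy",d); print(n,vision.calibration(n))
E
```

```text
pics
{'time': 0.0, 'q': array([-1.20126128e+00,  5.28453776e-02,  1.40174645e+00,  3.09630541e-05,
        1.68859030e+00, -7.02794699e-02]), 'qvel': array([ 0.00072469,  0.00099038,  0.00068767,  0.00010918, -0.00106209,
       -0.00028488]), 'effort': array([ 2.25089216e-04, -3.81668544e+01, -3.60185373e+01, -7.68047130e-05,
        6.08002738e-03, -3.42954695e-05]), 'ee_pos': array([ 223.46279829, -474.74596877,  238.45694008]), 'orientation': array([-0.59668646,  0.37933379, -0.37844238,  0.59737134]), 'force': array([-0.48404707, -0.17227441,  0.43697855]), 'ft_torque': array([ 0.03019244, -0.01015335, -0.00777526]), 'opening': 85.35180465902954}
8.0
scene {'vertical_fov': 44.30333023336136, 'cx': 316.64135928064104, 'cy': 197.4831833234267, 'R': array([[-0.61273024,  0.79002281,  0.02063048],
       [ 0.44720108,  0.36812968, -0.81516362],
       [-0.65159255, -0.49024942, -0.57886325]]), 't': array([ 239.31373711, -212.29460798, 1821.47668555])}
side {'vertical_fov': 54.55386429895211, 'cx': 320.2193331069197, 'cy': 196.44736395225434, 'R': array([[-0.86623331, -0.49955289,  0.00931489],
       [-0.26127935,  0.43701447, -0.86066919],
       [ 0.42587904, -0.74797411, -0.50907934]]), 't': array([ 507.89248132,  128.44209293, 1113.33115658])}
wrist {'vertical_fov': 66.20039159406693, 'cx': 313.7596219471776, 'cy': 200.03564309640282, 'hand_eye': array([[ 9.99999760e-01, -2.37222135e-05,  6.92764170e-04,
        -6.73497427e-01],
       [-6.62943543e-04, -3.24640340e-01,  9.45837306e-01,
        -1.36094456e+02],
       [ 2.02461841e-04, -9.45837538e-01, -3.24640278e-01,
         8.42052121e+01],
       [ 0.00000000e+00,  0.00000000e+00,  0.00000000e+00,
         1.00000000e+00]])}
```

View pics/scene0.png

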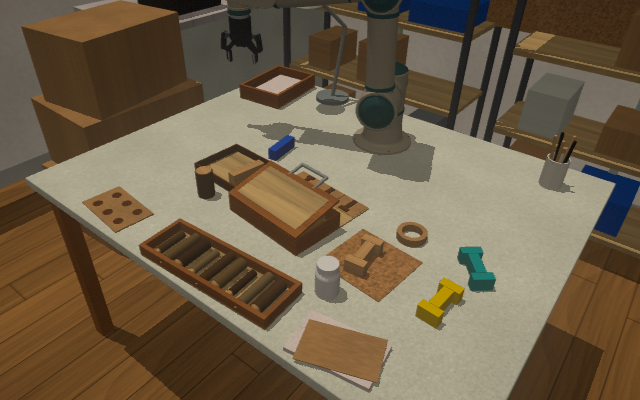

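View pics/side0.png

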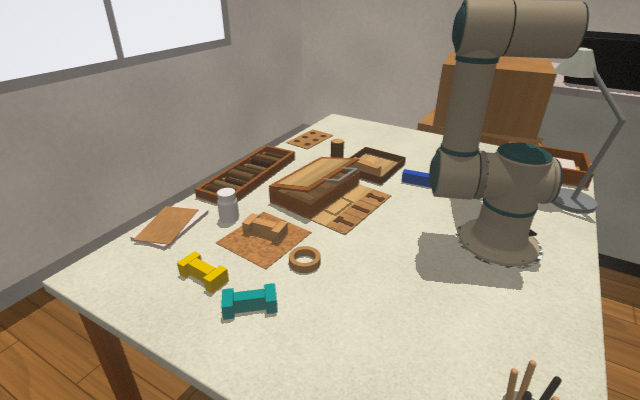

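View pics/wrist0.png

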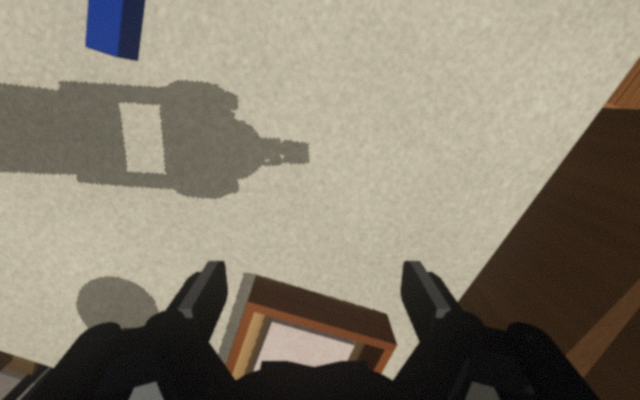

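```bash
cat > h.py <<'E'
import numpy as np,cv2
from scipy.spatial.transform import Rotation as Rn
def K(c):
    f=200/np.tan(np.radians(c["vertical_fov"]/2)); return f,c["cx"],c["cy"]
def cam(c,st=None):
    """returns Rcw (cam->world), origin"""
    if "R" in c:
        R=np.array(c["R"]);return R.T,-R.T@np.array(c["t"])
    H=np.array(c["hand_eye"]);Rt=Rn.from_quat(st["orientation"]).as_matrix()
    return Rt@H[:3,:3],Rt@H[:3,3]+st["ee_pos"]
def rays(c,uv,st=None):
    f,cx,cy=K(c);uv=np.atleast_2d(np.float64(uv));A,o=cam(c,st)
    return (A@np.c_[(uv[:,0]-cx)/f,(uv[:,1]-cy)/f,np.ones(len(uv))].T).T,o
def onz(c,uv,z,st=None):
    d,o=rays(c,uv,st);return o+d*((z-o[2])/d[:,2])[:,None]
def cloud(c,dep,st=None):
    v,u=np.mgrid[0:400,0:640];d,o=rays(c,np.c_[u.ravel(),v.ravel()],st)
    return (o+d*dep.ravel()[:,None]).reshape(400,640,3)
def proj(c,X,st=None):
    f,cx,cy=K(c);A,o=cam(c,st);p=(np.atleast_2d(X)-o)@A
    return np.c_[p[:,0]/p[:,2]*f+cx,p[:,1]/p[:,2]*f+cy]
E
python3 - <<'E'
from rig import vision
from h import *
for n in["scene","side"]:
    c=vision.calibration(n);d=np.load(n+"0.npy");P=cloud(c,d)
    print(n,cam(c)[1],(d==0).mean())
    pts={"scene":dict(mat_c=(365,250),dbtop=(362,247),jar=(327,262),tape=(412,225),log=(205,170),lidmid=(283,195),blue=(281,147),table=(420,320)),
     "side":dict(jar=(228,192),db=(266,222),tape=(305,250),lid=(315,172),mk=(355,205),log=(337,142),table=(360,300))}[n]
    for k,(u,v) in pts.items(): print(k,P[v,u].round(1))
a=cv2.imread("pics/side0.png")[120:280,200:440];cv2.imwrite("pics/side_crop.png",cv2.resize(a,None,fx=3.3,fy=3.3,interpolation=2))
a=cv2.imread("pics/scene0.png")[120:320,170:440];cv2.imwrite("pics/scene_crop.png",cv2.resize(a,None,fx=2.9,fy=2.9,interpolation=2))
E
```

```text
scene [1428.43377443  782.06652876  876.39390573] 0.00386328125
mat_c [591.5 311.8  39.6]
dbtop [588.3 300.3  41.3]
jar [737.4 297.   94.4]
tape [402.6 346.8  22.5]
log [ 644.3 -225.3   91.4]
lidmid [587.9  31.7  84.9]
blue [ 323.1 -208.7   35.9]
table [6.750e+02 5.205e+02 3.000e-01]
side [-6.31750157e-01  1.03033099e+03  6.72589080e+02] 0.0039140625
jar [730.2 300.2  95.3]
db [588.7 308.   41.8]
tape [439.9 335.9  19.5]
lid [583.6  41.   87.1]
mk [430.5  44.4   8.8]
log [ 641.3 -224.5   86.8]
table [242.6 409.2   1.1]
```

View pics/side_crop.png

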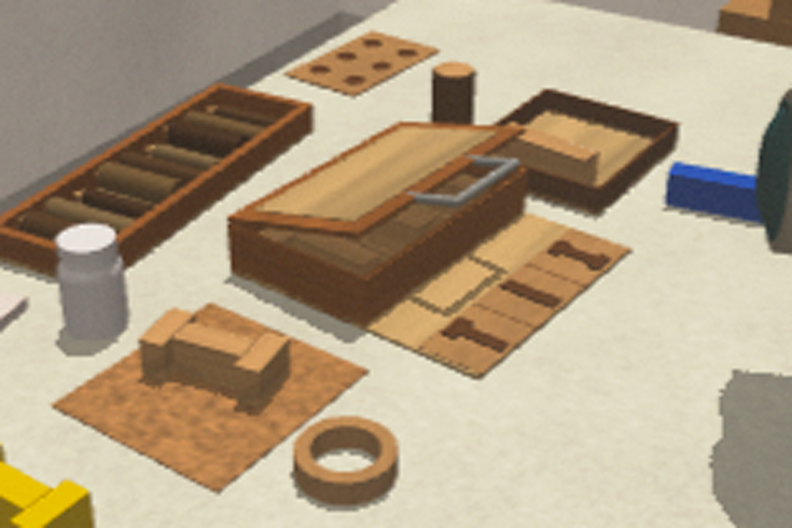

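View pics/scene_crop.png

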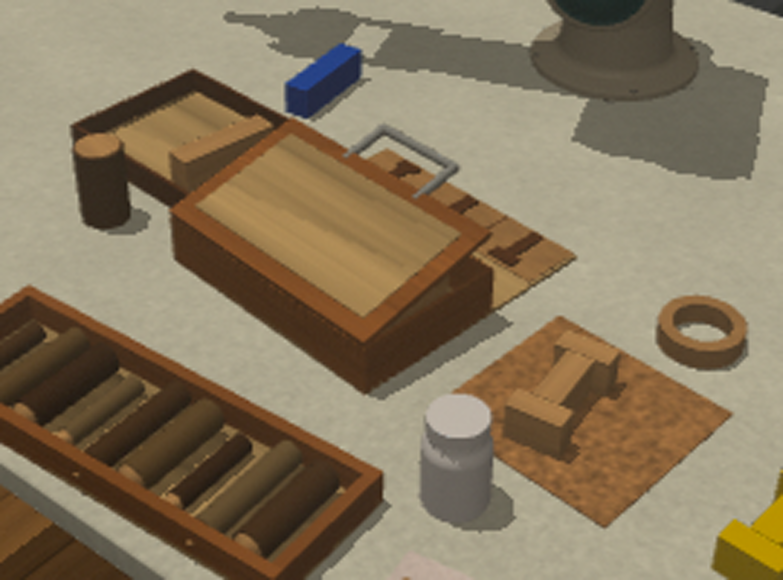

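```bash
cat > m1.py <<'E'
from rig import vision,monitor
from h import *
st=monitor.observe();print("tool axes\n",Rn.from_quat(st["orientation"]).as_matrix().round(3))
import glob
for n in ["scene","side"]:
    c=vision.calibration(n);P=cloud(c,np.load(n+"0.npy"));im=cv2.imread(f"pics/{n}0.png");hsv=cv2.cvtColor(im,cv2.COLOR_BGR2HSV)
    # lid plane
    if n=="scene": poly=[(238,185),(284,168),(325,205),(290,232)] ;poly=[(245,193),(276,170),(325,203),(297,225)]
    else: poly=[(285,182),(322,161),(345,161),(312,182)]
    m=np.zeros((400,640),np.uint8);cv2.fillPoly(m,[np.array(poly)],1)
    q=P[m>0];ctr=np.median(q,0);_,s,vt=np.linalg.svd(q-ctr);nn=vt[2]*np.sign(vt[2][2]);r=(q-ctr)@nn
    q=q[abs(r)<4];ctr=q.mean(0);_,s,vt=np.linalg.svd(q-ctr,full_matrices=False);nn=vt[2]*np.sign(vt[2][2])
    print(n,"lid n",nn.round(4),"angle",np.arctan2(np.hypot(nn[0],nn[1]),nn[2]),"yaw",np.arctan2(-nn[1],-nn[0]),ctr.round(1),len(q))
    # marks: dark wood on strip
    reg=(abs(P[...,2]-8)<8)&(P[...,0]>370)&(P[...,0]<520)&(abs(P[...,1])<170)
    for z in hsv[reg][::400]: pass
    dark=reg&(hsv[...,2]<110)&(hsv[...,1]>90)
    k,lab,stt,cen=cv2.connectedComponentsWithStats(dark.astype(np.uint8))
    for i in range(1,k):
        if stt[i,4]>40:
            v,u=np.where(lab==i);w=onz(c,np.c_[u,v],8)[:,:2]
            rc=cv2.minAreaRect(w.astype(np.float32));print(n,stt[i,4],cen[i].round(1),w.mean(0).round(1),[np.round(x,2) for x in rc])
    # top of dumbbell on mat
    t=(abs(P[...,2]-42)<5)&(abs(P[...,0]-590)<110)&(abs(P[...,1]-305)<110)
    k,lab,stt,cen=cv2.connectedComponentsWithStats(t.astype(np.uint8))
    i=1+np.argmax(stt[1:,4]);v,u=np.where(lab==i);w=onz(c,np.c_[u,v],42)[:,:2]
    print("db",stt[i,4],cen[i],w.mean(0).round(1),[np.round(x,2) for x in cv2.minAreaRect(w.astype(np.float32))])
    g=(hsv[...,1]<60)&(hsv[...,2]>60)&(P[...,2]>60)&(P[...,2]<170)&(P[...,0]>380)&(P[...,0]<540)&(abs(P[...,1])<120)
    q=P[g];print("handle px",g.sum());
    if g.sum():
        v,u=np.where(g);print(q.mean(0),q.min(0),q.max(0),u.min(),u.max(),v.min(),v.max())
E
python3 m1.py
```

```text
tool axes
 [[ 0.426 -0.     0.905]
 [-0.905  0.001  0.426]
 [-0.001 -1.     0.   ]]
scene lid n [-0.0865 -0.0456  0.9952] angle 0.09793453585367752 yaw 0.4857081001945444 [593.3  46.1  85.2] 208
scene 91 [347.3 205.8] [426.3 143.7] [array([421.42, 139.3 ]), array([63.71, 32.16]), np.float64(5.1)]
db 531 [363.38983051 250.81167608] [598.2 311.5] [array([596.09, 311.67]), array([125.41,  58.54]), np.float64(6.65)]
handle px 181
[478.02817735  44.5829221  110.96449452] [456.96215153 -14.46181097  99.33810311] [522.19394466  99.86915664 118.71258289] 289 327 163 187
side lid n [ 0.2572 -0.0373  0.9656] angle 0.26291417945036943 yaw 2.99759951184081 [580.6  35.9  87.4] 198
side 80 [371.4 179.8] [ 455.1 -144.9] [array([ 456.24, -144.92]), array([93.72, 45.03]), np.float64(11.25)]
side 116 [334.3 199.6] [504.6  44.2] [array([504.85,  37.04]), array([267.22,  13.74]), np.float64(82.57)]
side 49 [374.  196.9] [398.4 -36.3] [array([397.82, -34.31]), array([26.03, 58.65]), np.float64(75.29)]
side 49 [360.2 208.7] [407.   55.1] [array([408.26,  55.01]), array([16.43, 56.93]), np.float64(84.59)]
side 60 [342.2 221.1] [424.4 147.2] [array([418.17, 147.73]), array([31.84, 58.51]), np.float64(82.33)]
db 387 [265.04909561 223.08527132] [588.  313.9] [array([589.18, 313.43]), array([123.28,  61.93]), np.float64(7.17)]
handle px 127
[474.8364764   50.8997446  110.54575964] [452.91826988 -10.86512458  99.51163473] [521.91120429 101.21814796 117.22237647] 324 356 167 181
```

>>> apply_moves(deltas="0.03 0.05 0.06 0 0 -0.5 100;0.06 0.1 0.06 0 0 -1 100;0.09 0.15 0.06 0 0 -1.5 100;0.13 0.2 0.06 0 0 -2 100;0.165 0.25 0.06 0 0 -2.5 100")

```text
time: 0.78
ee_pos: [384.8, -229.5, 299.3]
orientation: [0.5, -0.5, 0.5, -0.5]
force: [1.4, -0.8, 0.2]
opening: 85.3
```

>>> apply_moves(deltas="0.035 0.05 0 0 0 -0.3 100;0.07 0.1 0 0 0 -0.66 100;0.105 0.15 0 0 0 -0.66 100;0.14 0.2 0 0 0 -0.66 100;0.17 0.25 0 0 0 -0.66 100")

```text
time: 1.4
ee_pos: [554.9, 20.6, 298.9]
orientation: [-0.472, 0.527, -0.527, 0.471]
force: [0.5, -0.2, 0.4]
opening: 85.4
```

>>> apply_moves(deltas="0 0.02 0 0 0 0 100;0 0.02 0 0 0 0 100")

```text
time: 1.65
ee_pos: [553.8, 39.5, 299.0]
orientation: [-0.472, 0.527, -0.527, 0.472]
force: [-0.8, -0.2, 0.6]
opening: 85.2
```

```bash
cat > snap.py <<'E'
import sys,pickle
from rig import vision,monitor
from h import *
tag=sys.argv[1]
for n in sys.argv[2:]:
    st=monitor.observe();p,d=vision.grab_frame(n);cv2.imwrite(f"pics/{n}{tag}.png",p[:,:,::-1]);pickle.dump((st,d),open(f"{n}{tag}.pkl","wb"))
print(st["time"],st["ee_pos"].round(1),Rn.from_quat(st["orientation"]).as_matrix().round(3).tolist(),st["q"].round(2),st["opening"],st["force"].round(1))
E
python3 snap.py 1 wrist
```

```text
1.65 [553.8  39.5 299. ] [[-0.11, -0.001, 0.994], [-0.994, -0.0, -0.11], [0.0, -1.0, -0.001]] [ 0.    0.13  1.2  -0.    1.81  1.69] 85.17113451775569 [-0.8 -0.2  0.6]
```

View pics/wrist1.png

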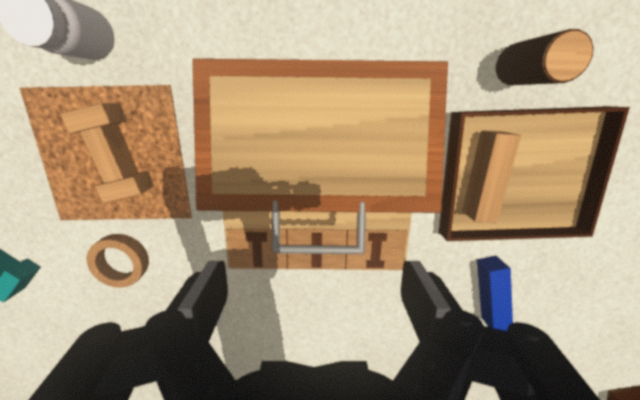

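```bash
cat > m2.py <<'E'
import pickle
from rig import vision
from h import *
st,d=pickle.load(open("wrist1.pkl","rb"));c=vision.calibration("wrist");P=cloud(c,d,st)
im=cv2.imread("pics/wrist1.png");hsv=cv2.cvtColor(im,cv2.COLOR_BGR2HSV)
q=P[75:195,215:428].reshape(-1,3)[::7];A=np.c_[q[:,:2],np.ones(len(q))];co=np.linalg.lstsq(A,q[:,2],rcond=None)[0];r=q[:,2]-A@co;print("resid",r.std())
g=co[:2];print("lid angle",np.arctan(np.hypot(*g)),"yaw",np.arctan2(-g[1],-g[0]))
for k,(u,v) in dict(bl=(197,64),br=(444,66),fl=(199,206),fr=(439,206),jar=(25,25),tape=(117,236),log=(567,55)).items(): print(k,P[v,u].round(1))
# handle bar: gray pixels
g=(hsv[...,1]<60)&(hsv[...,2]>70);m=np.zeros_like(g);m[240:258,265:372]=g[240:258,265:372]
v,u=np.where(m);print("bar px",len(u),u.min(),u.max(),v.mean());
for uu in (280,300,320,340,355):
    vv=v[u==uu];print(uu,vv.min(),vv.max(),P[int(vv.mean()),uu].round(1))
# marks
dark=(hsv[...,2]<105)&(hsv[...,1]>60);dark[:231]=0;dark[268:]=0;dark[:,:228]=0;dark[:,408:]=0;dark[244:256,272:366]=0
for a,b in((240,272),(305,328),(362,392)):
    vv,uu=np.where(dark[231:268,a:b]);w=onz(c,np.c_[uu+a,vv+231],8,st)[:,:2];print("mark",len(uu),w.mean(0).round(1))
# strip edges at ground
print("strip",onz(c,[(225,213),(229,267),(406,269),(411,212)],4,st)[:,:2].round(1).tolist())
# dumbbell top
def top(name,x0,x1,y0,y1,z0,z1,z):
    t=(P[...,2]>z0)&(P[...,2]<z1);mm=np.zeros_like(t);mm[y0:y1,x0:x1]=t[y0:y1,x0:x1]
    k,lab,s,ce=cv2.connectedComponentsWithStats(mm.astype(np.uint8));i=1+np.argmax(s[1:,4]);v,u=np.where(lab==i)
    w=P[v,u][:,:2];print(name,s[i,:5],"meanz",P[v,u][:,2].mean().round(1),[np.round(x,2) for x in cv2.minAreaRect(w.astype(np.float32))],w.mean(0).round(1))
top("db",50,160,90,210,36,50,42);top("stray",465,522,125,225,38,56,46)
top("tape",80,155,225,295,18,32,24)
print("tray rim",onz(c,[(455,110),(628,107),(594,236),(441,240)],32,st)[:,:2].round(1).tolist())
E
python3 m2.py
```

```text
resid 18.798935039766047
lid angle 0.20926802357324378 yaw -0.13048118166893025
bl [682.9 155.1  67.2]
br [ 651.2 -115.    67.5]
fl [531.2 175.4 103.4]
fr [500.8 -99.2 103.1]
jar [732.  304.2  96. ]
tape [467.2 351.6  10.1]
log [ 646.9 -229.4   92. ]
bar px 698 272 363 248.37249283667623
280 246 252 [472.4  88.6 115.4]
300 246 252 [470.1  65.4 115.9]
320 246 253 [467.7  42.3 116.1]
340 247 252 [464.9  19.1 115.8]
355 247 252 [462.2   1.7 114.4]
mark 584 [425.  142.2]
mark 130 [413.1  51.1]
mark 286 [400.2 -40.6]
strip [[484.1, 182.3], [391.8, 194.8], [357.0, -87.7], [455.0, -96.4]]
db [  60  104   83   99 3143] meanz 43.1 [array([593.27, 310.37]), array([120.18,  57.2 ]), np.float64(6.63)] [596.9 308.7]
stray [ 471  133   50   90 2478] meanz 46.8 [array([ 505.7 , -194.44]), array([ 33.24, 119.53]), np.float64(80.34)] [ 509.2 -192.7]
tape [  86  238   58   50 1437] meanz 24.5 [array([428.17, 360.29]), array([83.25, 82.41]), np.float64(83.66)] [429.7 359.1]
tray rim [[599.5, -144.3], [579.3, -360.6], [400.4, -351.3], [418.2, -131.2]]
```

>>> apply_moves(deltas="-0.01 0.001 -0.01 0 0 1 47;-0.02 0.002 -0.02 0 0 2 47;-0.03 0.003 -0.03 0 0 3 47;-0.04 0.004 -0.04 0 0 4 47;-0.05 0.005 -0.05 0 0 5 47")

```text
time: 2.33
ee_pos: [503.4, 41.9, 249.4]
orientation: [0.65, -0.277, 0.278, -0.65]
force: [0.6, -0.2, 0.4]
opening: 40.2
```

>>> apply_moves(deltas="-0.01 0 -0.01 0 0 1 47;-0.02 0 -0.02 0 0 2 47;-0.03 0 -0.03 0 0 3 47;-0.036 0 -0.04 0 0 3.96 47;-0.036 0 -0.05 0 0 3.96 47")

```text
time: 2.95
ee_pos: [467.8, 42.3, 199.4]
orientation: [0.706, -0.043, 0.044, -0.706]
force: [-0.7, 0.1, 0.7]
opening: 40.4
```

```bash
python3 snap.py 2 wrist
```

```text
2.95 [467.8  42.3 199.4] [[0.993, 0.001, 0.122], [-0.122, -0.0, 0.993], [0.001, -1.0, -0.0]] [ 0.01 -0.09  1.62 -0.    1.61  0.13] 40.371216892000476 [-0.7  0.1  0.7]
```

View pics/wrist2.png

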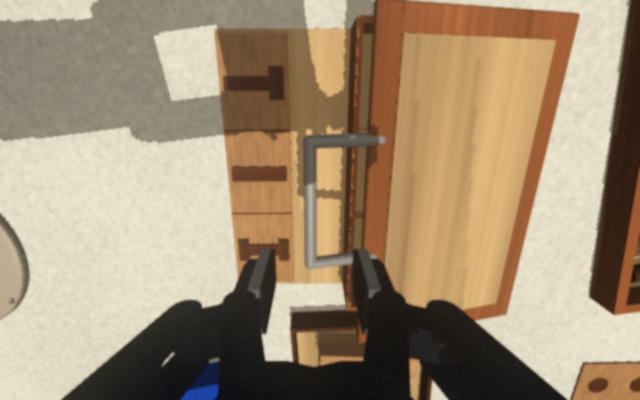

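```bash
python3 - <<'E'
import pickle
from rig import vision
from h import *
st,d=pickle.load(open("wrist2.pkl","rb"));c=vision.calibration("wrist")
P=cloud(c,d,st)
for v in (160,185,210,240): print(v,P[v,306:316,:].round(0).tolist()[2:8:2])
print(onz(c,[(310,138),(310,266)],111,st).round(1))
E
```

```text
160 [[469.0, 83.0, 118.0], [470.0, 82.0, 115.0], [472.0, 82.0, 116.0]]
185 [[466.0, 64.0, 117.0], [468.0, 63.0, 116.0], [469.0, 63.0, 116.0]]
210 [[464.0, 44.0, 116.0], [465.0, 43.0, 116.0], [467.0, 43.0, 116.0]]
240 [[461.0, 19.0, 117.0], [462.0, 19.0, 117.0], [464.0, 18.0, 115.0]]
[[472.   97.  111. ]
 [458.7  -7.9 111. ]]
```

>>> apply_moves(deltas="-0.002 0.002 -0.03 0 0 0 47;-0.002 0.002 -0.06 0 0 0 47;-0.002 0.002 -0.085 0 0 0 47;-0.002 0.002 -0.099 0 0 0 47;-0.002 0.002 -0.099 0 0 0 20")

```text
time: 3.62
ee_pos: [465.8, 45.4, 99.8]
orientation: [0.706, -0.043, 0.042, -0.706]
force: [0.1, 0.1, 0.1]
opening: 22.9
```

>>> apply_moves(deltas="0 0 0 0 0 0 0;0 0 0 0 0 0 0;0 0 0 0 0 0 0")

```text
time: 4.0
ee_pos: [465.3, 45.7, 100.9]
orientation: [0.706, -0.043, 0.041, -0.706]
force: [-6.0, -0.9, 1.1]
opening: 7.7
```

```bash
python3 snap.py 3 side; python3 -c "
import cv2
a=cv2.imread('pics/side3.png')[100:280,220:480];cv2.imwrite('pics/side3c.png',cv2.resize(a,None,fx=3,fy=3,interpolation=2))"
```

```text
4.0 [465.3  45.7 100.9] [[0.993, -0.002, 0.119], [-0.119, -0.0, 0.993], [-0.002, -1.0, -0.0]] [ 0.02 -0.02  1.75 -0.    1.41  0.14] 7.650293047489937 [-6.  -0.9  1.1]
```

View pics/side3c.png

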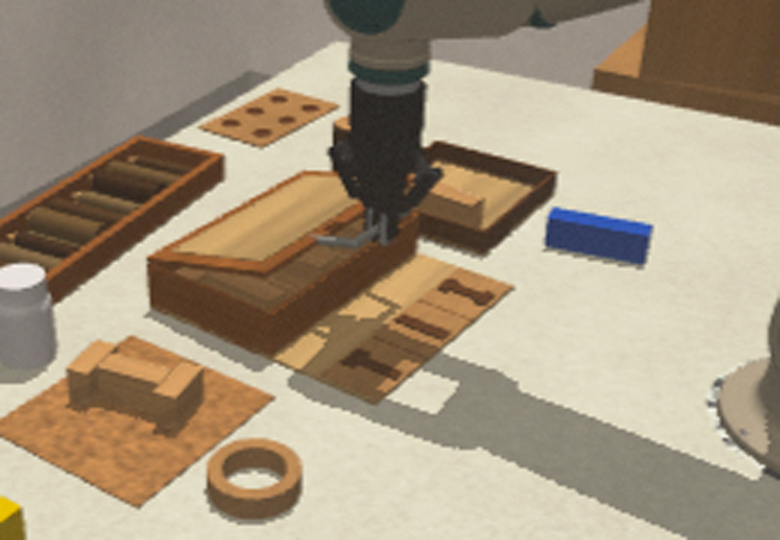

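>>> apply_moves(deltas="0.010 -0.001 0.032 0 0 0 0;0.025 -0.003 0.060 0 0 0 0;0.044 -0.005 0.086 0 0 0 0;0.066 -0.008 0.109 0 0 0 0;0.092 -0.011 0.129 0 0 0 0")

```text
time: 4.68
ee_pos: [558.1, 34.4, 231.8]
orientation: [0.706, -0.042, 0.042, -0.706]
force: [-1.9, -0.6, -3.0]
opening: 8.0
```

```bash
python3 snap.py 4 side; python3 -c "
import cv2
a=cv2.imread('pics/side4.png')[60:260,200:480];cv2.imwrite('pics/side4c.png',cv2.resize(a,None,fx=2.8,fy=2.8,interpolation=2))"
```

```text
4.675 [558.1  34.4 231.8] [[0.993, -0.0, 0.119], [-0.119, -0.0, 0.993], [-0.0, -1.0, -0.0]] [-0.    0.15  1.31 -0.    1.68  0.12] 7.961269607377305 [-1.9 -0.6 -3. ]
```

View pics/side4c.png

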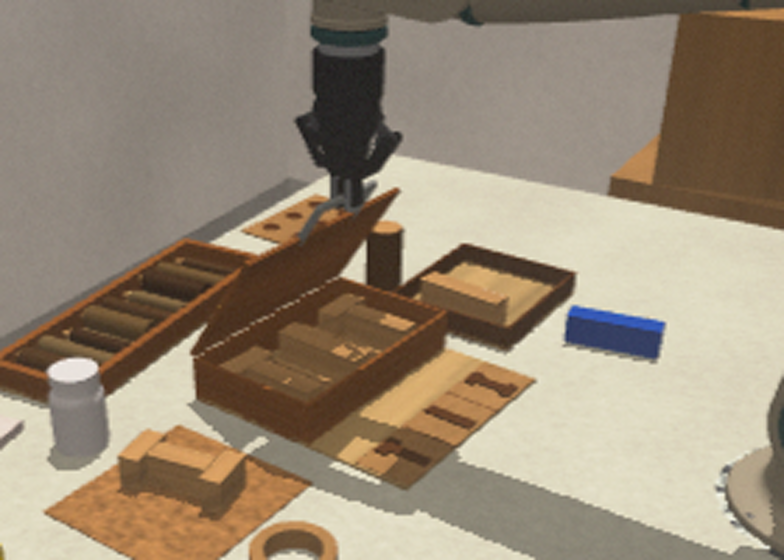

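Lid at about 1.0 rad (handle at crop 340,205), gripped well. Continue to the stop.

>>> apply_moves(deltas="0.028 -0.003 0.015 0 0 0 0;0.058 -0.007 0.026 0 0 0 0;0.09 -0.011 0.0325 0 0 0 0;0.121 -0.014 0.034 0 0 0 0;0.143 -0.017 0.032 0 0 0 0")

```text
time: 5.35
ee_pos: [702.0, 17.0, 264.6]
orientation: [0.706, -0.041, 0.044, -0.706]
force: [-2.6, -1.0, 7.8]
opening: 7.4
```

>>> apply_moves(deltas="0.006 -0.001 -0.001 0 0 0 0;0.012 -0.001 -0.002 0 0 0 0;0.012 -0.001 -0.002 0 0 0 0")

```text
time: 5.72
ee_pos: [713.7, 15.6, 262.0]
orientation: [0.706, -0.041, 0.044, -0.705]
force: [1.3, -3.0, 5.6]
opening: 7.1
```

```bash
python3 snap.py 5 side scene; python3 -c "
import cv2
a=cv2.imread('pics/side5.png')[60:260,200:480];b=cv2.imread('pics/scene5.png')[60:260,150:430];import numpy as np
cv2.imwrite('pics/s5c.png',cv2.resize(np.vstack([a,b]),None,fx=1.5,fy=1.5,interpolation=2))"
```

```text
5.775 [713.6  15.6 261.9] [[0.993, 0.005, 0.12], [-0.12, -0.002, 0.993], [0.005, -1.0, -0.001]] [-0.03  0.62  0.66 -0.    1.86  0.09] 7.408938685474719 [ 1.3 -4.6  5.1]
```

View pics/s5c.png

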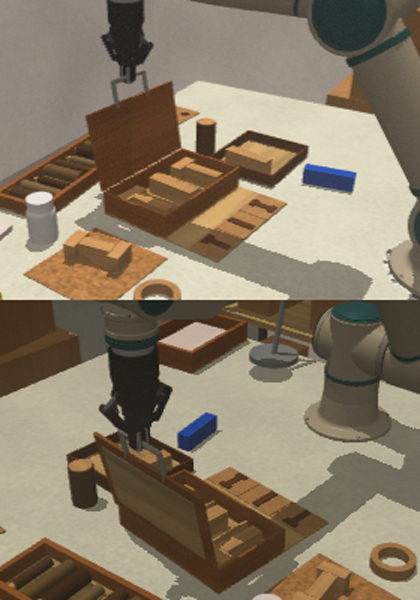

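>>> apply_moves(deltas="0.004 0 -0.001 0 0 0 0;0.008 -0.001 -0.002 0 0 0 0;0.008 -0.001 -0.002 0 0 0 0")

```text
time: 6.2
ee_pos: [714.5, 15.5, 261.7]
orientation: [0.706, -0.048, 0.037, -0.705]
force: [-49.5, -1.3, 17.9]
opening: 7.4
```

>>> apply_moves(deltas="-0.004 0 0.001 0 0 0 0;-0.008 0.001 0.002 0 0 0 0;-0.008 0.001 0.002 0 0 0 15;-0.008 0.001 0.002 0 0 0 30;-0.008 0.001 0.002 0 0 0 30")

```text
time: 6.82
ee_pos: [713.1, 16.9, 258.8]
orientation: [-0.706, 0.042, -0.042, 0.706]
force: [0.6, 0.0, 0.3]
opening: 25.8
```

>>> apply_moves(deltas="0 0 0.03 0 0 0 30;0 0 0.06 0 0 0 30;-0.03 0 0.07 0 0 1 40;-0.07 0 0.07 0 0 2 47;-0.12 0 0.07 0 0 3 50")

```text
time: 7.45
ee_pos: [592.1, 16.8, 328.6]
orientation: [-0.692, -0.144, 0.144, 0.692]
force: [-0.4, 0.0, 0.6]
opening: 43.0
```

>>> apply_moves(deltas="-0.04 0 0 0 0 1 50;-0.08 0 0 0 0 2 50;-0.12 0 0 0 0 3 50;-0.14 0 0 0 0 4 50;-0.14 0 0 0 0 5 50")

```text
time: 8.07
ee_pos: [452.2, 16.8, 330.1]
orientation: [0.567, 0.424, -0.423, -0.566]
force: [-0.2, -0.1, -0.9]
opening: 42.8
```

>>> apply_moves(deltas="0 -0.02 -0.01 0 0 1 50;0 -0.04 -0.02 0 0 1 50;0 -0.04 -0.02 0 0 1 50")

```text
time: 8.45
ee_pos: [452.9, -23.9, 308.5]
orientation: [-0.529, -0.469, 0.469, 0.53]
force: [1.4, 0.2, -0.5]
opening: 42.5
```

```bash
python3 snap.py 6 side wrist
```

```text
8.5 [453.1 -23.3 309.3] [[0.12, -0.0, -0.993], [0.993, 0.0, 0.12], [0.0, -1.0, 0.0]] [-0.13 -0.16  1.46  0.    1.83 -1.58] 42.63175705902996 [-0.2  0.1 -1.1]
```

View pics/wrist6.png

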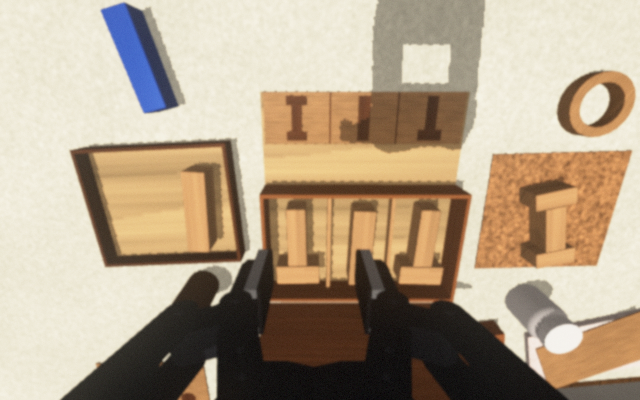

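View pics/side6.png

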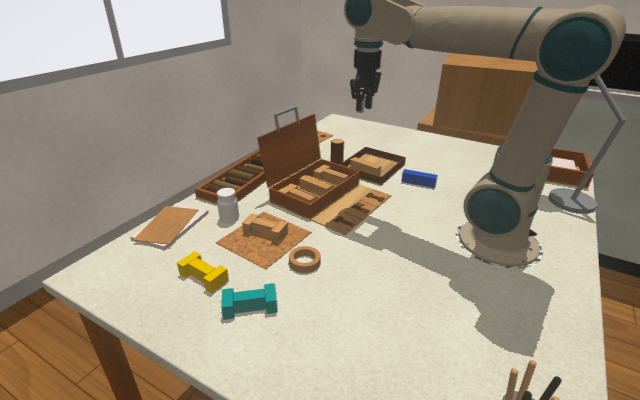

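```bash
cat > m3.py <<'E'
import pickle
from rig import vision
from h import *
st,d=pickle.load(open("wrist6.pkl","rb"));c=vision.calibration("wrist");P=cloud(c,d,st)
def top(name,x0,x1,y0,y1,z0,z1):
    t=(P[...,2]>z0)&(P[...,2]<z1);mm=np.zeros(t.shape,np.uint8);mm[y0:y1,x0:x1]=t[y0:y1,x0:x1]
    k,lab,s,ce=cv2.connectedComponentsWithStats(mm);i=1+np.argmax(s[1:,4]);v,u=np.where(lab==i)
    w=P[v,u][:,:2];print(name,s[i],"z",np.median(P[v,u][:,2]).round(1),[np.round(x,2) for x in cv2.minAreaRect(w.astype(np.float32))],w.mean(0).round(1))
    return w
W=top("tee2",275,325,196,290,40,52);top("bar1",340,380,196,295,40,52);top("tee1",395,450,196,290,40,52)
top("stray",175,215,160,256,40,52);top("db",518,582,175,272,36,50)
# stem centre line of tee2
x=np.array([.993,-.118]);y=np.array([.118,.993]);o=np.array([590.3,30.6])
L=np.c_[(W-o)@x,(W-o)@y]
for a in range(-70,80,10):
    s=L[(L[:,0]>a)&(L[:,0]<a+10)]
    if len(s): print(a,len(s),s[:,1].min().round(1),s[:,1].max().round(1))
# tray rim corners and case corners
print("tray rim",onz(c,[(75,151),(236,141),(243,262),(106,266)],32,st)[:,:2].round(1).tolist())
print("case front corners",onz(c,[(262,192),(469,192)],55,st)[:,:2].round(1).tolist())
print("divider px",onz(c,[(330,196),(329,290),(390,196),(389,290)],26,st)[:,:2].round(1).tolist())
E
python3 m3.py
```

```text
tee2 [ 276  208   43   76 1928] z 47.9 [array([576.  , -62.71]), array([ 63.01, 120.1 ]), np.float64(83.28)] [583.4 -63.3]
bar1 [ 348  210   28   75 1121] z 47.8 [array([589.62,  30.72]), array([ 32.28, 118.93]), np.float64(81.61)] [569.4  30.9]
tee1 [ 397  209   46   76 2016] z 47.8 [array([599.61, 121.28]), array([ 63.77, 120.5 ]), np.float64(82.01)] [606.3 119.7]
stray [ 181  171   30   82 1964] z 47.8 [array([ 506.05, -195.18]), array([ 32.46, 120.1 ]), np.float64(80.21)] [ 502.7 -193.4]
db [ 532  186   46   83 2465] z 43.6 [array([593.44, 309.2 ]), array([120.73,  57.44]), np.float64(7.37)] [589.4 307.1]
-70 75 -109.1 -81.3
-60 136 -108.0 -81.3
-50 126 -108.2 -81.3
-40 135 -108.7 -81.4
-30 118 -108.8 -81.6
-20 119 -107.8 -81.6
-10 119 -108.0 -80.4
0 121 -108.4 -80.4
10 116 -107.1 -80.5
20 214 -125.8 -62.8
30 249 -125.8 -62.8
40 242 -124.6 -62.8
50 158 -125.0 -62.8
tray rim [[403.2, -341.3], [416.0, -122.7], [598.1, -149.1], [579.7, -359.8]]
case front corners [[483.9, -95.8], [516.9, 178.4]]
divider px [[510.1, -5.8], [668.3, -23.7], [520.4, 79.9], [679.9, 72.1]]
```

```bash
python3 -c "
import cv2
a=cv2.imread('pics/wrist6.png')[130:310,60:480];cv2.imwrite('pics/w6c.png',cv2.resize(a,None,fx=1.9,fy=1.9,interpolation=2))"
```

```text
(no output)
```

View pics/w6c.png

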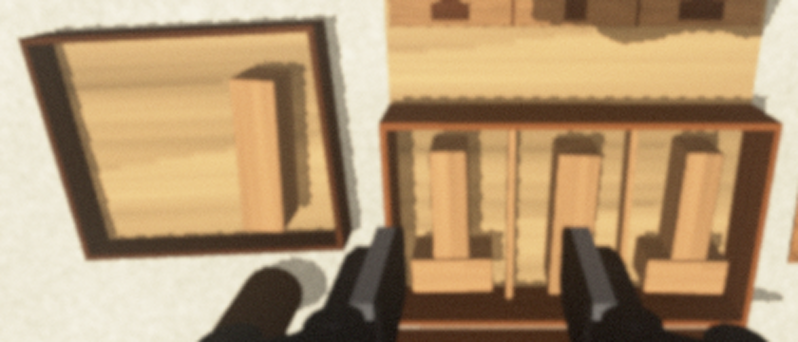

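```bash
python3 - <<'E'
import pickle
from rig import vision
from h import *
c=vision.calibration("wrist")
for n in("1","6"):
    st,d=pickle.load(open(f"wrist{n}.pkl","rb"));P=cloud(c,d,st).reshape(-1,3)
    R=P[(P[:,2]>28)&(P[:,2]<38)&(P[:,0]>380)&(P[:,0]<620)&(P[:,1]<-115)&(P[:,1]>-380)]
    # drop stray region
    R=R[~((abs(R[:,0]-506)<75)&(abs(R[:,1]+195)<32))]
    print(n,len(R),[np.round(x,2) for x in cv2.minAreaRect(R[:,:2].astype(np.float32))])
st,d=pickle.load(open("wrist6.pkl","rb"));P=cloud(c,d,st)
z=P[...,2]; m=np.clip(z,-5,60); cv2.imwrite("pics/z6.png",cv2.resize(((m+5)*3.9).astype(np.uint8),None,fx=1.25,fy=1.25))
E
```

```text
1 3127 [array([ 496.54, -250.66]), array([212.51, 180.87]), np.float64(85.73)]
6 2596 [array([ 513.32, -251.45]), array([211.6 , 209.83]), np.float64(85.68)]
```

View pics/z6.png

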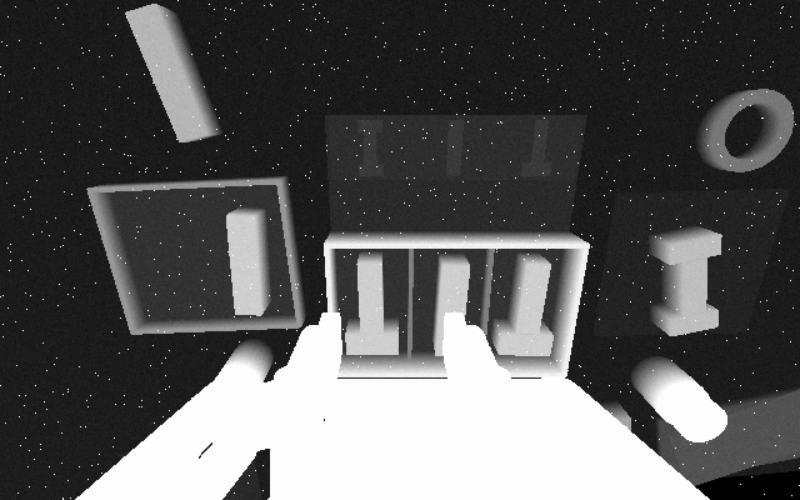

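>>> apply_moves(deltas="0.04 -0.013 -0.03 0 0 0 49;0.08 -0.026 -0.07 0 0 0 49;0.11 -0.035 -0.12 0 0 0 49;0.123 -0.0395 -0.17 0 0 0 49;0.123 -0.0395 -0.21 0 0 0 49")

```text
time: 9.18
ee_pos: [576.5, -62.1, 97.1]
orientation: [-0.528, -0.469, 0.47, 0.529]
force: [0.2, 0.3, 0.2]
opening: 41.8
```

>>> apply_moves(deltas="0 0 0 0 0 0 49")

```text
time: 9.3
ee_pos: [574.4, -61.7, 96.1]
orientation: [-0.527, -0.468, 0.471, 0.531]
force: [0.8, 0.4, 0.2]
opening: 41.8
```

```bash
python3 snap.py 7 wrist side
```

```text
9.35 [575.9 -62.1  99.3] [[0.118, -0.002, -0.993], [0.993, 0.001, 0.118], [0.0, -1.0, 0.002]] [-0.17  0.29  1.42  0.    1.44 -1.62] 41.61812530729761 [ 1.3  0.5 -0.1]
```

View pics/wrist7.png

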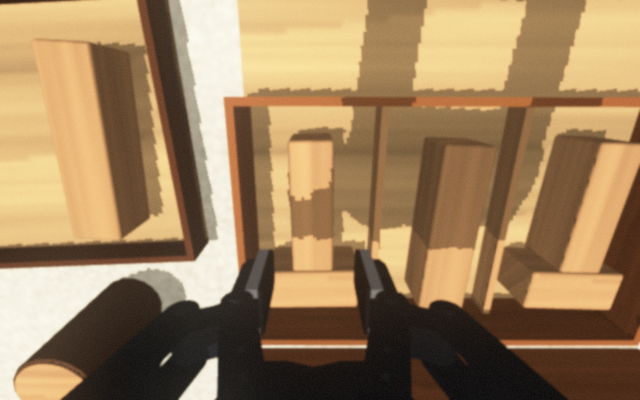

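>>> apply_moves(deltas="0 0 -0.03 0 0 0 49;0 0 -0.055 0 0 0 49;0 0 -0.071 0 0 0 49;0 0 -0.071 0 0 0 49;0 0 -0.071 0 0 0 0")

```text
time: 10.02
ee_pos: [577.3, -63.0, 30.5]
orientation: [0.53, 0.47, -0.469, -0.528]
force: [0.1, -0.2, 2.4]
opening: 27.0
```

>>> apply_moves(deltas="0 0 0 0 0 0 0;0 0 0 0 0 0 0;0 0 0 0 0 0 0;0 0 0.012 0 0 0 0;0 0 0.025 0 0 0 0")

```text
time: 10.65
ee_pos: [576.0, -62.8, 54.1]
orientation: [-0.529, -0.469, 0.469, 0.529]
force: [-0.1, 0.2, -0.1]
opening: 26.7
```

```bash
python3 snap.py 8 wrist side;python3 -c "
import cv2
a=cv2.imread('pics/side8.png')[60:260,200:480];b=cv2.resize(cv2.imread('pics/wrist8.png')[100:400,100:520],(280,200));import numpy as np
cv2.imwrite('pics/s8c.png',cv2.resize(np.vstack([a,b]),None,fx=1.5,fy=1.5,interpolation=2))"
```

```text
10.7 [577.2 -63.   56.4] [[0.118, 0.003, -0.993], [0.993, -0.0, 0.118], [-0.0, -1.0, -0.003]] [-0.17  0.34  1.45  0.    1.35 -1.62] 26.955330894399573 [0.9 0.  1.2]
```

View pics/s8c.png

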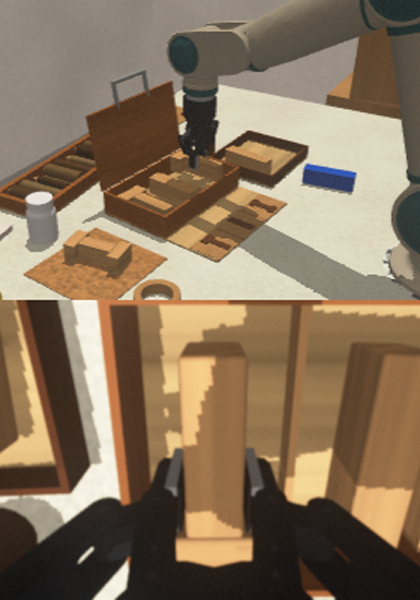

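>>> apply_moves(deltas="0 0 0.03 0 0 0 0;0 0 0.06 0 0 0 0;-0.01 -0.02 0.08 0 0 0 0;-0.03 -0.065 0.085 0 0 0 0;-0.05 -0.115 0.085 0 0 0.24 0")

```text
time: 11.38
ee_pos: [525.0, -179.6, 138.8]
orientation: [0.519, 0.481, -0.481, -0.518]
force: [0.1, -0.7, -1.1]
opening: 26.4
```

>>> apply_moves(deltas="-0.02 -0.055 0 0 0 0 0;-0.034 -0.1 0 0 0 0 0;-0.034 -0.12 0 0 0 0 0;-0.034 -0.12 0 0 0 0 0")

```text
time: 11.88
ee_pos: [491.5, -298.9, 137.9]
orientation: [-0.519, -0.48, 0.48, 0.52]
force: [0.4, -0.1, -0.9]
opening: 26.6
```

```bash
python3 snap.py 9 wrist side;python3 -c "
import cv2
a=cv2.imread('pics/side9.png')[60:260,200:480];b=cv2.resize(cv2.imread('pics/wrist9.png'),(320,200))[:,:280];import numpy as np
cv2.imwrite('pics/s9c.png',cv2.resize(np.vstack([a,b]),None,fx=1.5,fy=1.5,interpolation=2))"
```

```text
11.925 [ 491.9 -297.7  137.9] [[0.077, -0.001, -0.997], [0.997, 0.001, 0.077], [0.001, -1.0, 0.001]] [-0.61  0.25  1.39  0.    1.51 -2.1 ] 26.972531678215272 [-0.6  0.8 -1.3]
```

View pics/s9c.png

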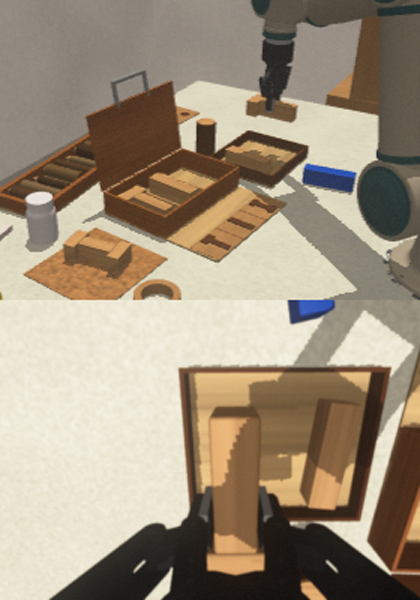

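>>> apply_moves(deltas="0.001 0 -0.04 0 0 0 0;0.001 0 -0.075 0 0 0 0;0.001 0 -0.095 0 0 0 0;0.001 0 -0.104 0 0 0 0;0.001 0 -0.104 0 0 0 0")

```text
time: 12.6
ee_pos: [493.5, -297.6, 34.7]
orientation: [0.519, 0.481, -0.481, -0.519]
force: [-0.5, -0.4, -1.1]
opening: 26.8
```

>>> apply_moves(deltas="0 0 -0.002 0 0 0 0;0 0 -0.004 0 0 0 0;0 0 -0.004 0 0 0 0")

```text
time: 12.98
ee_pos: [493.2, -297.9, 30.6]
orientation: [0.519, 0.48, -0.48, -0.519]
force: [-0.2, 0.2, -1.0]
opening: 27.1
```

```bash
python3 snap.py 10 wrist
```

```text
12.975 [ 493.2 -297.9   30.6] [[0.077, 0.0, -0.997], [0.997, -0.0, 0.077], [-0.0, -1.0, -0.0]] [-0.61  0.36  1.48  0.    1.3  -2.1 ] 27.076887250831106 [-0.2  0.2 -1. ]
```

View pics/wrist10.png

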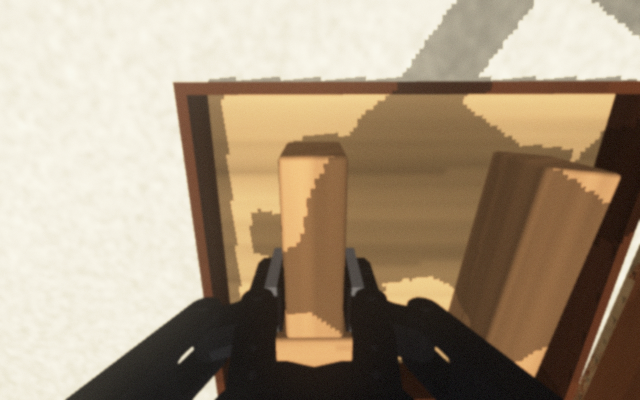

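No contact yet; go down until contact.

>>> apply_moves(deltas="0 0 -0.001 0 0 0 0;0 0 -0.002 0 0 0 0;0 0 -0.003 0 0 0 0;0 0 -0.003 0 0 0 0")

```text
time: 13.52
ee_pos: [493.2, -298.0, 30.3]
orientation: [0.519, 0.48, -0.48, -0.519]
force: [-11.0, 6.5, 18.7]
opening: 27.0
```

>>> apply_moves(deltas="0 0 0.002 0 0 0 0;0 0 0.002 0 0 0 30;0 0 0.002 0 0 0 49;0 0 0.002 0 0 0 49;0 0 0.002 0 0 0 49")

```text
time: 14.15
ee_pos: [493.0, -297.7, 29.0]
orientation: [-0.519, -0.48, 0.48, 0.519]
force: [0.3, -0.8, 0.3]
opening: 42.0
```

>>> apply_moves(deltas="0 0 0.02 0 0 0 49;0 0 0.05 0 0 0 49;0 0 0.09 0 0 0 49;0 0 0.14 0 0 0 49;0 0 0.2 0 0 0 49")

```text
time: 14.78
ee_pos: [492.6, -297.5, 231.8]
orientation: [-0.519, -0.48, 0.48, 0.519]
force: [1.2, -0.9, -0.6]
opening: 41.5
```

```bash
python3 snap.py 11 wrist
```

```text
14.775 [ 492.6 -297.5  231.8] [[0.077, -0.0, -0.997], [0.997, 0.0, 0.077], [0.0, -1.0, 0.0]] [-0.61  0.2   1.26  0.    1.69 -2.1 ] 41.49526125927899 [ 1.2 -0.9 -0.6]
```

View pics/wrist11.png

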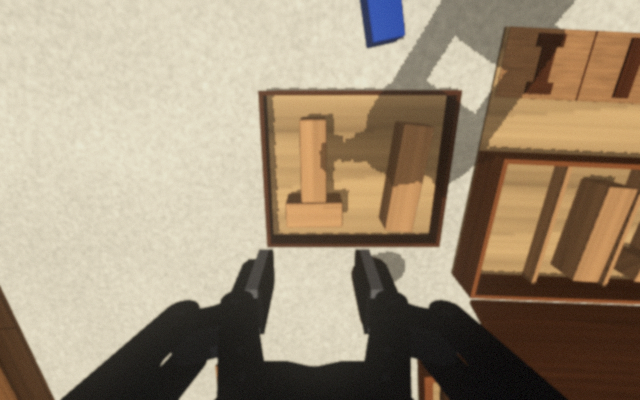

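>>> apply_moves(deltas="0 0.06 0 0 0 0.2 49;0 0.12 0 0 0 0.4 49;0 0.18 0 0 0 0.6 49;0 0.24 0 0 0 0.8 49;0 0.3 0 0 0 1 49")

```text
time: 15.45
ee_pos: [492.8, 4.0, 230.8]
orientation: [0.475, 0.525, -0.523, -0.474]
force: [0.8, -0.5, 0.3]
opening: 41.8
```

>>> apply_moves(deltas="0.02 0.058 0 0 0 0.14 49;0.04 0.116 0 0 0 0.14 49;0.06 0.174 0 0 0 0.14 49;0.08 0.232 0 0 0 0.14 49;0.1 0.288 -0.01 0 0 0.14 49")

```text
time: 16.08
ee_pos: [593.8, 292.4, 221.9]
orientation: [0.469, 0.531, -0.528, -0.468]
force: [1.1, -0.7, -0.1]
opening: 41.7
```

>>> apply_moves(deltas="0 0.01 -0.05 0 0 0 49;0 0.01 -0.1 0 0 0 49;0 0.01 -0.12 0 0 0 49;0 0.01 -0.12 0 0 0 49")

```text
time: 16.58
ee_pos: [592.9, 299.8, 99.4]
orientation: [-0.468, -0.529, 0.53, 0.469]
force: [0.5, -0.2, 1.1]
opening: 41.8
```

```bash
python3 snap.py 12 wrist
```

```text
16.575 [592.9 299.8  99.4] [[-0.122, -0.001, -0.993], [0.993, -0.0, -0.122], [-0.0, -1.0, 0.001]] [ 0.41  0.52  1.12  0.    1.5  -1.28] 41.77009327171327 [ 0.5 -0.2  1.1]
```

View pics/wrist12.png

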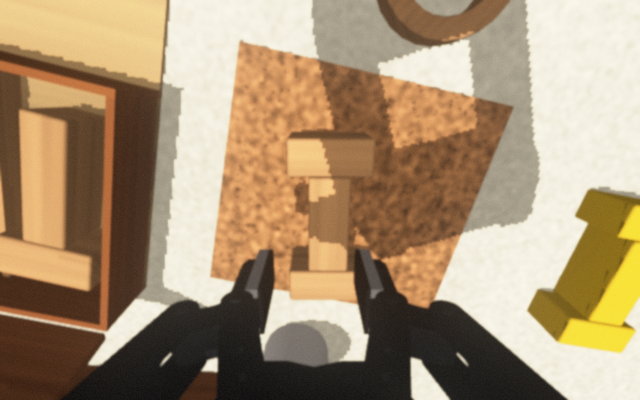

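```bash
python3 - <<'E'
import pickle
from rig import vision
from h import *
st,d=pickle.load(open("wrist12.pkl","rb"));c=vision.calibration("wrist");P=cloud(c,d,st)
t=(P[...,2]>36)&(P[...,2]<50);m=np.zeros(t.shape,np.uint8);m[125:302,275:352]=t[125:302,275:352]
m[125:302,352:385]=t[125:302,352:385]*(np.arange(125,302)[:,None]<200)
k,lab,s,ce=cv2.connectedComponentsWithStats(m);i=1+np.argmax(s[1:,4]);v,u=np.where(lab==i);w=P[v,u]
print(s[i],np.median(w[:,2]),[np.round(x,2) for x in cv2.minAreaRect(w[:,:2].astype(np.float32))])
a=np.radians(7);x=np.array([np.cos(a),np.sin(a)]);y=np.array([-x[1],x[0]])
L=np.c_[(w[:,:2]-[593.4,309.5])@x,(w[:,:2]-[593.4,309.5])@y]
for b in range(-60,70,10):
    q=L[(L[:,0]>b)&(L[:,0]<b+10)]
    if len(q)>5: print(b,np.percentile(q[:,1],[1,99]).round(1),len(q))
E
```

```text
[ 286  137   89  164 9263] 43.59113295526561 [array([593.61, 310.56]), array([120.32,  56.08]), np.float64(6.63)]
-60 [-25.7  28.4] 1500
-50 [-25.9  28.4] 1350
-40 [-25.4  27.9] 959
-30 [-12.7  14.8] 627
-20 [-12.7  14.8] 583
-10 [-12.8  14.5] 564
0 [-12.8  14.8] 541
10 [-12.9  14.4] 508
20 [-13.   14.3] 492
30 [-26.5  18. ] 725
40 [-27.   18.2] 742
50 [-26.6  18.6] 660
60 [-8.3 15.9] 12
```

>>> apply_moves(deltas="0 0.0105 0 0 0 0 49;0 0.0105 -0.03 0 0 0 49;0 0.0105 -0.06 0 0 0 49;0 0.0105 -0.074 0 0 0 49;0 0.0105 -0.074 0 0 0 0")

```text
time: 17.25
ee_pos: [593.2, 310.9, 25.6]
orientation: [-0.468, -0.53, 0.53, 0.469]
force: [0.6, 0.4, -1.1]
opening: 26.9
```

>>> apply_moves(deltas="0 0 0 0 0 0 0;0 0 0 0 0 0 0;0 0 0 0 0 0 0;0 0 0.012 0 0 0 0;0 0 0.025 0 0 0 0")

```text
time: 17.88
ee_pos: [593.3, 310.7, 51.6]
orientation: [0.469, 0.53, -0.529, -0.469]
force: [1.0, 0.2, -1.2]
opening: 26.8
```

>>> apply_moves(deltas="0 0 0.03 0 0 0 0;0 0 0.06 0 0 0 0;0 0 0.1 0 0 0 0;0 0 0.1 0 0 0 0")

```text
time: 18.38
ee_pos: [594.9, 311.5, 156.6]
orientation: [0.47, 0.533, -0.526, -0.467]
force: [-0.4, -0.4, -0.3]
opening: 26.5
```

```bash
python3 snap.py 13 wrist side;python3 -c "
import cv2
a=cv2.imread('pics/side13.png')[60:260,170:450];b=cv2.resize(cv2.imread('pics/wrist13.png'),(320,200))[:,20:300];import numpy as np
cv2.imwrite('pics/s13c.png',cv2.resize(np.vstack([a,b]),None,fx=1.5,fy=1.5,interpolation=2))"
```

```text
18.425 [594.  311.1 153.5] [[-0.122, 0.005, -0.993], [0.993, 0.002, -0.122], [0.002, -1.0, -0.005]] [ 0.43  0.5   1.04  0.    1.6  -1.27] 26.97933164875609 [ 1.2 -0.3 -1.3]
```

View pics/s13c.png

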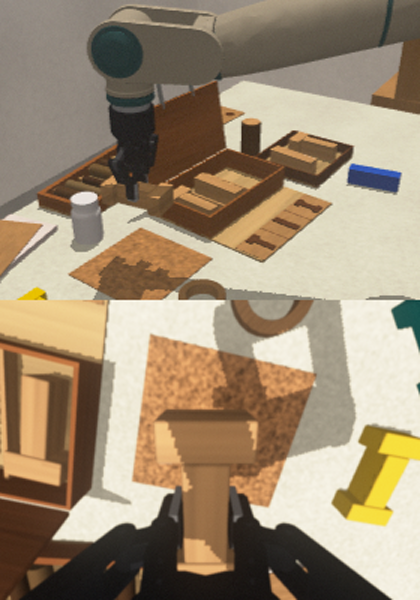

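>>> apply_moves(deltas="-0.02 -0.04 0 0 0 -0.3 0;-0.04 -0.09 0 0 0 -0.6 0;-0.05 -0.15 0 0 0 -0.9 0;-0.05 -0.21 0 0 0 -1.2 0;-0.05 -0.27 0 0 0 -1.38 0")

```text
time: 19.1
ee_pos: [542.0, 38.9, 149.0]
orientation: [-0.528, -0.469, 0.47, 0.53]
force: [0.4, 0.2, -0.3]
opening: 27.1
```

>>> apply_moves(deltas="0.01 -0.05 0 0 0 0 0;0.02 -0.09 0 0 0 0 0;0.034 -0.103 0 0 0 0 0;0.034 -0.103 -0.03 0 0 0 0;0.034 -0.103 -0.03 0 0 0 0")

```text
time: 19.73
ee_pos: [574.9, -62.2, 116.3]
orientation: [-0.527, -0.468, 0.471, 0.531]
force: [-0.4, 0.6, -0.7]
opening: 27.1
```

```bash
python3 snap.py 14 wrist
```

```text
19.725 [574.9 -62.2 116.3] [[0.119, -0.008, -0.993], [0.993, 0.001, 0.119], [0.0, -1.0, 0.008]] [-0.17  0.28  1.4   0.    1.47 -1.62] 27.076511176475496 [-0.4  0.6 -0.7]
```

View pics/wrist14.png

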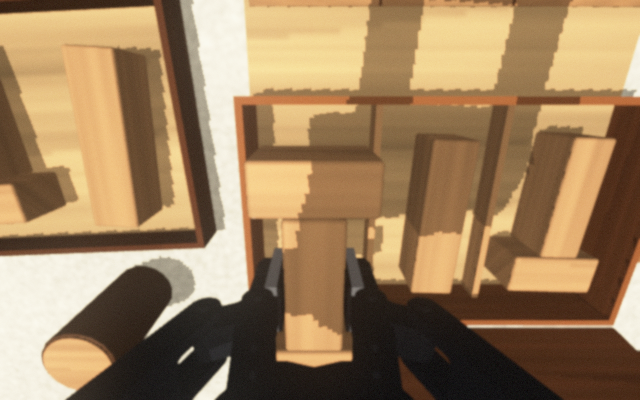

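>>> apply_moves(deltas="0.001 0 -0.03 0 0 0 0;0.001 0 -0.055 0 0 0 0;0.001 0 -0.072 0 0 0 0;0.001 0 -0.08 0 0 0 0;0.001 0 -0.08 0 0 0 0")

```text
time: 20.4
ee_pos: [578.2, -62.3, 40.6]
orientation: [-0.529, -0.47, 0.469, 0.529]
force: [0.4, -0.2, -1.9]
opening: 27.1
```

>>> apply_moves(deltas="0 0 -0.002 0 0 0 0;0 0 -0.004 0 0 0 0;0 0 -0.006 0 0 0 0;0 0 -0.006 0 0 0 0")

```text
time: 20.9
ee_pos: [578.0, -62.3, 34.2]
orientation: [-0.529, -0.469, 0.469, 0.529]
force: [0.9, 0.8, -1.1]
opening: 26.9
```

>>> apply_moves(deltas="0 0 -0.002 0 0 0 0;0 0 -0.004 0 0 0 0;0 0 -0.005 0 0 0 0;0 0 -0.005 0 0 0 0")

```text
time: 21.4
ee_pos: [578.1, -62.3, 29.3]
orientation: [-0.529, -0.469, 0.469, 0.529]
force: [0.4, -0.5, -0.6]
opening: 26.8
```

>>> apply_moves(deltas="0 0 -0.001 0 0 0 0;0 0 -0.0015 0 0 0 0;0 0 -0.0015 0 0 0 0")

```text
time: 21.78
ee_pos: [578.2, -62.3, 29.1]
orientation: [0.529, 0.47, -0.469, -0.529]
force: [-5.7, 1.5, 9.0]
opening: 26.9
```

Contact on the floor (9 N). Release and leave.

>>> apply_moves(deltas="0 0 0.001 0 0 0 0;0 0 0.001 0 0 0 30;0 0 0.001 0 0 0 48;0 0 0.001 0 0 0 48;0 0 0.001 0 0 0 48")

```text
time: 22.4
ee_pos: [578.0, -62.3, 28.6]
orientation: [-0.529, -0.469, 0.469, 0.529]
force: [1.2, -1.0, 0.3]
opening: 40.9
```

>>> apply_moves(deltas="0 0 0.02 0 0 0 48;0 0 0.05 0 0 0 48;0 0 0.09 0 0 0 48;-0.03 0 0.14 0 0 0 48;-0.08 0 0.19 0 0 0 48")

```text
time: 23.02
ee_pos: [503.5, -62.4, 216.4]
orientation: [0.529, 0.47, -0.469, -0.528]
force: [-0.2, -0.3, -0.1]
opening: 41.0
```

>>> apply_moves(deltas="-0.03 0 0.03 0 0 0 48;-0.05 0 0.06 0 0 0 48;-0.05 0 0.06 0 0 0 48;-0.05 0 0.06 0 0 0 48")

```text
time: 23.52
ee_pos: [453.9, -62.3, 273.0]
orientation: [0.529, 0.47, -0.469, -0.529]
force: [0.2, 0.1, -0.3]
opening: 40.8
```

```bash
python3 snap.py 15 wrist scene side; python3 - <<'E'
import pickle
from rig import vision
from h import *
st,d=pickle.load(open("wrist15.pkl","rb"));c=vision.calibration("wrist");P=cloud(c,d,st)
# pieces: components with z 42..52 
t=((P[...,2]>43)&(P[...,2]<52)&(P[...,0]<680)).astype(np.uint8);t=cv2.medianBlur(t,3)
k,lab,s,ce=cv2.connectedComponentsWithStats(t)
for i in range(1,k):
    if s[i,4]>500:
        v,u=np.where(lab==i);w=P[v,u];print(s[i],np.median(w[:,2]).round(1),w[:,2].std().round(2),[np.round(x,1) for x in cv2.minAreaRect(w[:,:2].astype(np.float32))])
for n,roi in (("scene",None),("side",None)):
    st,d=pickle.load(open(n+"15.pkl","rb"));c=vision.calibration(n);P=cloud(c,d)
    # lid points -> case frame
    x=np.array([.993,-.118]);y=np.array([.118,.993]);o=np.array([590.3,30.6])
    cx=(P[...,:2]-o)@x;cy=(P[...,:2]-o)@y
    m=(cx>70)&(cx<150)&(abs(cy)<130)&(P[...,2]>90)&(P[...,2]<205);X=cx[m];Z=P[...,2][m]
    p=np.polyfit(Z,X,1);r=X-np.polyval(p,Z);g=abs(r)<8;p=np.polyfit(Z[g],X[g],1);print(n,m.sum(),"lid angle",np.pi/2+np.arctan(p[0]))
E
```

```text
23.625 [453.9 -62.2 271.9] [[0.118, -0.002, -0.993], [0.993, 0.001, 0.118], [0.0, -1.0, 0.002]] [-0.22 -0.14  1.53  0.    1.76 -1.67] 41.03080085832169 [-0.3  0.3  0.1]
[ 111  172   59   90 2636] 47.8 19.91 [array([ 432.2, -215.3]), array([115.9, 330.1]), np.float64(40.0)]
[ 199  173   31   89 2249] 47.8 21.54 [array([ 451.3, -156.8]), array([ 78.2, 253.4]), np.float64(54.7)]
[ 432  215   51   82 2299] 47.8 18.47 [array([505.2,  68.5]), array([346.3, 101.7]), np.float64(25.4)]
[ 304  217   43   80 2414] 47.8 23.25 [array([505.4, -52.1]), array([ 55.6, 267.7]), np.float64(82.6)]
[ 382  216   30   78 1556] 47.8 24.9 [array([501.4,  15.7]), array([289.3,  54.9]), np.float64(16.5)]
scene 1795 lid angle 1.7449410362945834
side 1788 lid angle 1.7452439683147762
```

View pics/wrist15.png

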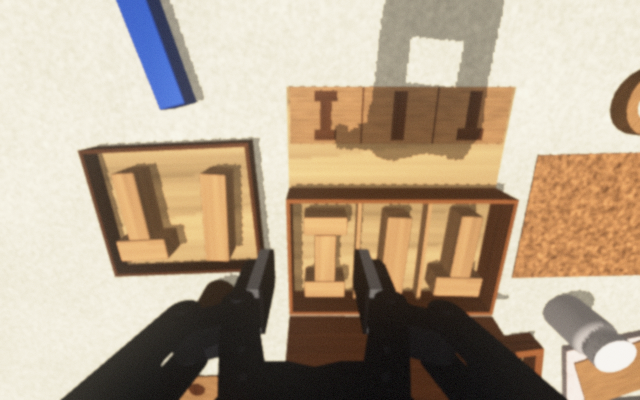

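View pics/side15.png

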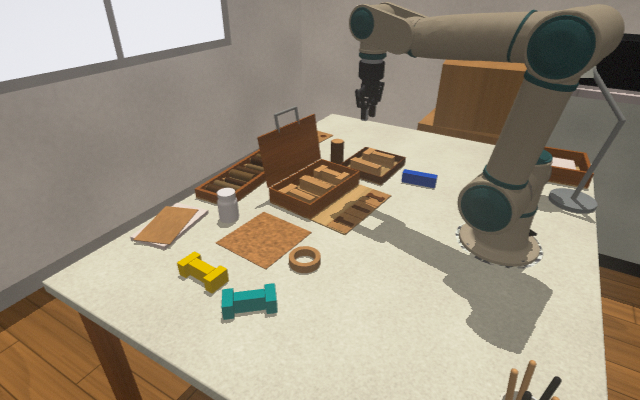

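View pics/scene15.png

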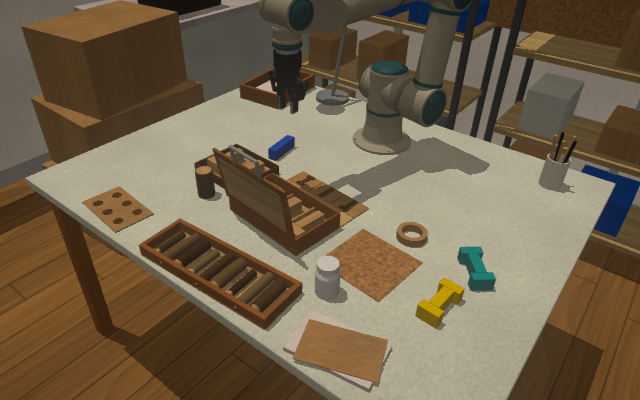

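```bash
python3 -c "
from rig import ticket,monitor
print(ticket.hand_in()); print(monitor.observe()['time'])"
```

```text
the job is handed in; nothing more can be done
None
the job is handed in; nothing more can be done
```

The job is done and handed in at about 23.6 s of the 72 s allowed.

**What I did:** I opened the lid to its stop. I moved the misplaced T-piece from the dumbbell's compartment to the free half of the returns tray, next to the stray bar. Then I laid the pale dumbbell in the emptied compartment and withdrew the arm.

**Last checks that passed:**
- **Lid:** it measures about 1.745 rad in both fixed cameras, against the stop at 1.75.
- **Pieces:** the case now matches the layout strip, and both tray pieces sit on the tray floor. All five piece tops read the same height (47.8 mm, the usual reading for a 46 mm top), so they lie flat.
- **Bystanders:** the jar, tape roll and log look unmoved in the final pictures.

**What failed or stood out:**
- **Final footprints:** my last rectangle fits for the piece positions were spoiled by stray depth pixels. I judged position from the picture and the heights instead.
- **Force at the stop:** the wrist reading briefly reached about 50 N when I pressed the lid against its stop, held through the finger pads on the handle. That is under the 120 N wrist limit. I could not measure separately whether the gripper's body stayed under its 40 N limit.

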